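# Check where the hoist brake bites and set the gauge pin

### The job

Press the hoist's orange brake lever pad down gently until you feel the brake bite (the light resistance firms up clearly), never pushing harder than 25 N, and note how far down the pad's top was at the start of the bite. Let the lever spring back up, then set the red gauge pin so that its top stands at that same height, within 5 mm, and leave it there. Leave the other things where they are.

Things in the scene. Friction and masses are not known exactly. Their poses are not given: they have to be found in the camera images.
- hoist: Small rope hoist with a bare steel drum, yellow cheeks and a blue motor, bolted down. Origin: underside of its steel base plate (340 x 300 mm, 12 mm thick), 20 mm towards -x from the plate's middle. Its -x points to the lever's pad end, +y to the gauge pin, z up. The drum unit (162 mm tall) stands at its x = 65 to 190 mm.
- brake_lever (a joint): Brake lever's angle, rad: 0 at rest (pad up, a spring returns it there), grows as the pad is pressed down; end stop 0.62. Level pivot along the hoist's y, 110 mm above the hoist's origin and 80 mm to its +x; pad centre 190 mm from the pivot and 16.9 degrees above it at 0. The bite cannot be seen, only felt; it differs each time, with the pad 30 to 85 mm down.
- lever_pad (a point): Centre of the upper face of the lever's orange pad (44 mm along the lever, 56 mm across, 12 mm thick), 171 mm above the table at rest. It sinks nearly straight down when pressed (within 12 mm sideways). Pressed here the lever gives lightly, 2.5 to 6 N, until the brake bites; from there it resists about 3 N more for each mm.
- brake_shoe (a joint): Spring give of the brake shoe inside the hoist, m: 0 until the lever bites, then 1 mm for each 3 N; too little beside the noise to rely on. The shoe is out of sight and its height is not measured. Its origin stands for the bite: with the brake off it lies on the gauge pin's axis, as high as the top of the lever's pad is when the brake begins to bite.
- gauge_pin (a joint): How far the gauge pin is pushed down, m: 0 fully up (top 170 mm above the table), 0.11 fully down. It slides straight up and down, stays where it is left, and takes about 4 N to move.
- pin_top (a point): Centre of the flat top of the gauge pin's red round knob (24 mm across, 25 mm tall, on a 10 mm steel rod with black rings every 10 mm in a brass sleeve that ends 48 mm above the table). It stands beside the lever pad, 115 mm to the hoist's +y side. At the start it is up, 155 to 170 mm above the table.
- screw_tin: Amber glass jar with steel lid, 48 mm across, 60 mm tall, standing on the base plate's front right corner; origin under its middle; not part of the job.
- spacer: Brass spacer ring, 34 mm across, 12 mm tall, lying on the front of the base plate; origin under its middle; not part of the job.
- brick: Red brick 215 x 102 x 65 mm, lying or standing on the table; origin under its middle; not part of the job.
- trowel: Steel trowel with wooden handle, about 290 mm long, 33 mm tall, lying or standing on the table; origin under its middle; not part of the job.
- float: Wooden plasterer's float 240 x 110 mm, 68 mm tall with its handle, lying or standing on the table; origin under its middle; not part of the job.
- wrench: Steel wrench, 180 mm long, lying or standing on the table; origin under its middle; not part of the job.
- mug: Blue mug, 80 mm across, 90 mm tall, lying or standing on the table; origin under its middle; not part of the job.

How it is judged:
On the way, in this order (a step that is already met when the one before it is completed fails the run):
1. the lever is pressed onto the bite: pushed with more than 7.5 N (contact force between any of the fingers, the arm and brake_lever above 7.5 N), for 0.1 s.
2. the lever is let back up to rest (under 0.03 rad) (value of joint brake_lever below 0.03 rad), for 0.2 s.
At the end, for the whole second after the job is handed in: The gauge pin's top stands still within 5 mm of the height at which the top of the lever's pad was when the resistance firmed up, and the lever is back up at rest (under 0.03 rad) (distance between pin_top and brake_shoe below 0.005 m and value of joint brake_lever below 0.03 rad and velocity of joint gauge_pin between -0.005 and 0.005 m/s); the robot touches nothing.
It fails at once if the brake lever is pushed with more than 25 N (contact force between any of the fingers, the arm and brake_lever above 25 N).
It fails at once if one of the other things (screw jar, spacer, brick, trowel, float, wrench, mug) is moved by more than 25 mm (distance of any of screw_tin, spacer, brick, trowel, float, wrench, mug from where it was at the start of the episode above 0.025 m).
It also fails if it takes over 72 s, if anything falls off the work surface, if the arm or the gripper's body presses on something with over 40 N, if the wrist force passes 120 N, or if a joint passes its speed limit or range.

### The arm

A 7-joint arm with a two-finger parallel gripper is mounted at the origin on the work surface. World frame = base frame: x ahead of the robot, y to its left, z up, the work surface at z = 0. Lengths are in m, angles in rad, forces in N, time in s.
With the tool pointing down it reaches from about 0.425 to 1.025 m from the base axis. Payload 9.4 kg.
Tool frame: the origin (TCP) lies on the mounting face of the last link; the fingertips stand 173 mm ahead of it and the grasp point (between the pads) lies 155 mm ahead of it; y points along the fingers, z is the direction in which the jaws open and shut, and the axes are right-handed (so a half turn about y gives the same grasp; the last joint's range is limited). The gripper opens to 85 mm and grips with 20 to 120 N. Pads are 22 mm wide; open, the fingers measure 114 mm over their backs; the gripper's body (76 mm by 85 mm) begins 54 mm behind the grasp point. The pads swing forward as they close: fully open they stand 13 mm farther back than shut.
Start: joints at [1.106, 0.599, -0.003, 1.599, 0.002, 0.943, -0.08], TCP at [0.274, -0.671, 0.405] pointing down, gripper open.
Joint ranges: [-2.57, 2.57], [-0.35, 1.97], [-1.29, 1.29], [0.11, 2.56], [-1.05, 4.19], [0.11, 1.86], [-2.63, 2.63]. Speed limits (rad/s): [2.22, 2.22, 3.01, 3.01, 3.14, 3.14, 3.14].

### API

Orientations are given as a unit quaternion [w, x, y, z].
In Python, from rig import * gives the robot as it stands.
- The arm moves only by the tool send_rows, never from a script. Its argument "increments" is a list of rows, each a list of 6 numbers: the shift along the tool's x, y, z in mm, then the turn, a rotation vector about the tool's x, y, z in degrees. A call has 1 to 20 rows; each row shifts and turns the commanded pose from where the row before left it, along the tool's axes as they then stand; what a row does not reach is not made up. A row lasts 1/8 s, in which the tool goes at most 62.5 mm and 10.7 degrees, less where a joint would pass 70% of its speed; a pose out of reach is approached as far as the arm can. A call with a gripper value outside its range is refused whole. "jaw" is the opening, from 0 (shut) to 1 (fully open), set as the call begins (left out, the last holds). The fingers move at their own pace and stop on an object; "newtons" is the grip in N (left out, the last holds). Time passes only in rows, so rows that do not move let the fingers close. It gives the time, the measured TCP pose, the force and the opening at its end, in the units of the state.
- read_state(): the state, without advancing time (a new reading comes with each control period).
- read_camera(name): name is "scene" or "top"; returns a dict with "color" (400x640x3 uint8, red, green, blue), "range_z" (400x640 float32, m along the optical axis (not along the pixel's ray), 0 where there is no reading), "K" (3x3 intrinsics, pixels), "cam_to_world" (4x4, takes a point from camera to world coordinates). Camera axes: x right, y up, looking along -z (the intrinsics and any distortion apply to the point x, -y, -z); pixel columns grow to the right and rows downward; lengths in m; the calibration is good to about 2 mm. A picture is of the moment at which its call begins.
- job_done(): hands the job in, once; it reports no verdict.
The state is a dict: "time_s": time; "joint_positions": joint angles; "dq": joint speeds; "effort": joint torques, N m; "position": TCP position; "tcp_rot": TCP orientation; "wrist_force": force on the tool from outside, world axes, zero at the start; "torque": the same for the moment, N m; "gripper_width": opening from 0.0 (shut) to 1.0 (fully open).
Only numpy, scipy, OpenCV 4.12 (cv2) and the standard library are available. Lean on these libraries where they do the work, as an engineer would, in place of code of your own. Each camera call takes 0.05 s, during which the arm holds its last target. There are 200 camera calls.

## Working session

There is one attempt and no reset: what is moved stays moved. The work goes in short steps, Python scripts to look and compute and a tool call to move; the robot and the scene stay as the last step left them, time stands still between calls to the robot, and variables do not carry over. Pictures are saved under pics/ and viewed, about 8 in all and at most 12, crops included, and the job is handed in when it is done.

Besides the shell and the picture viewer there is one more tool, called in YAML: its name, and indented under it one key for each argument. send_rows: Moves the arm, as the interface text tells. Its arguments: {"type":"object","properties":{"increments":{"type":"array"},"jaw":{"type":"number"},"newtons":{"type":"number"}},"required":["increments"]}

```bash
mkdir -p pics
cat > h.py <<'E'
from rig import *
import numpy as np, cv2
def world(c,u,v,z=None):
    K=c["K"]; M=np.array(c["cam_to_world"]); d=z or float(c["range_z"][v,u])
    return (M@np.array([(u-K[0][2])/K[0][0]*d,-(v-K[1][2])/K[1][1]*d,-d,1]))[:3]
E
python3 - <<'E'
from h import *
s=read_state()
for k in s: print(k,np.round(s[k],3))
for n in("scene","top"):
    c=read_camera(n); cv2.imwrite(f"pics/{n}0.png",c["color"][:,:,::-1]); np.savez(f"{n}0.npz",**c)
    print(n,np.round(c["K"],1).tolist(),np.round(c["cam_to_world"],3).tolist())
    hsv=cv2.cvtColor(c["color"],cv2.COLOR_RGB2HSV)
    r=c["range_z"]
    v,u=np.mgrid[:400,:640]; K=c["K"]
    P=np.stack([(u-K[0][2])/K[0][0]*r,-(v-K[1][2])/K[1][1]*r,-r,np.ones_like(r)],-1)@np.array(c["cam_to_world"]).T
    for nm,lo,hi in(("red",0,5),("orange",6,16),("red2",174,180)):
        m=((hsv[...,0]>=lo)&(hsv[...,0]<=hi)&(hsv[...,1]>150)&(hsv[...,2]>70)).astype(np.uint8)
        N,L,st,ce=cv2.connectedComponentsWithStats(m)
        for i in range(1,N):
            if st[i,4]>25:
                q=P[(L==i)&(r>0)]; print(nm,st[i].tolist(),np.round(np.median(q,0)[:3],3), np.round(np.percentile(q,90,axis=0)[2],3))
E
```

```text
time_s 0.0
joint_positions [ 1.106  0.6   -0.003  1.6    0.002  0.943 -0.08 ]
dq [-0.002 -0.002  0.001  0.001  0.001 -0.001 -0.001]
effort [ 0.0000e+00 -7.7645e+01  1.5650e+00 -2.5801e+01  1.2000e-02  9.0000e-03
 -0.0000e+00]
position [ 0.274 -0.671  0.404]
tcp_rot [ 0.136 -0.136  0.694 -0.693]
wrist_force [ 0.523 -0.404  0.839]
torque [0.03  0.    0.047]
gripper_width 0.995
scene [[378.0, 0.0, 324.4], [0.0, 378.0, 200.6], [0.0, 0.0, 1.0]] [[-0.414, -0.706, 0.575, 1.226], [0.91, -0.318, 0.265, 0.279], [-0.004, 0.633, 0.774, 1.016], [0.0, 0.0, 0.0, 1.0]]
red [370, 215, 8, 11, 69] [0.594 0.14  0.155] 0.159
red [507, 363, 88, 37, 1281] [0.801 0.657 0.046] 0.048
orange [173, 147, 50, 55, 1073] [ 0.586 -0.499  0.065] 0.068
orange [324, 195, 23, 19, 313] [0.594 0.02  0.171] 0.176
orange [295, 234, 13, 8, 70] [ 0.667 -0.058  0.041] 0.048
top [[421.2, 0.0, 322.2], [0.0, 421.2, 194.4], [0.0, 0.0, 1.0]] [[0.02, 0.994, -0.109, 0.385], [-1.0, 0.021, 0.008, -0.011], [0.01, 0.109, 0.994, 1.76], [0.0, 0.0, 0.0, 1.0]]
red [134, 132, 46, 9, 343] [0.802 0.666 0.045] 0.05
orange [304, 178, 15, 13, 149] [0.597 0.019 0.173] 0.178
```

View pics/scene0.png

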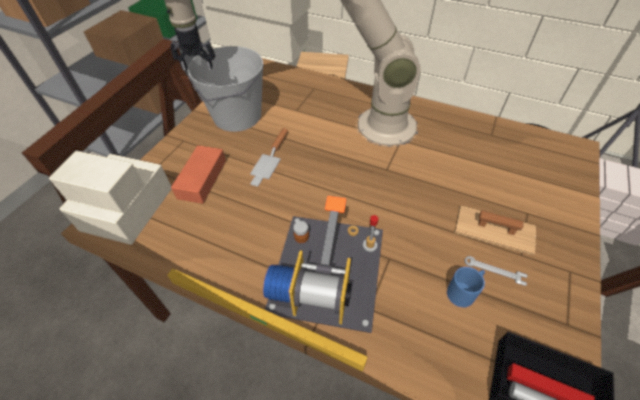

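View pics/top0.png

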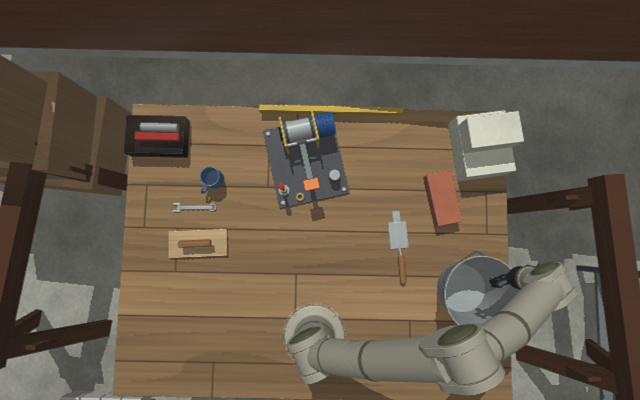

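The scene view shows the orange pad at about (335,204) and the red knob at (374,219). In the top view they are at (311,184) and (282,187). I'll enlarge both for a finer fix.

Run:
```python
from h import *
a=np.load("scene0.npz");b=np.load("top0.npz")
A=cv2.resize(a["color"][190:260,285:385],None,fx=6,fy=6,interpolation=cv2.INTER_CUBIC)
B=cv2.resize(b["color"][165:215,262:352],None,fx=6,fy=6,interpolation=cv2.INTER_CUBIC)
im=np.zeros((600,700,3),np.uint8)
im[:300,:540]=B; im[300:,:600]=A[:300]
cv2.imwrite("pics/crop.png",im[:,:,::-1])
# bucket height and depth cloud near gripper
for n,c in(("s",a),("t",b)):
    r=c["range_z"];v,u=np.mgrid[:400,:640];K=c["K"]
    P=(np.stack([(u-K[0][2])/K[0][0]*r,-(v-K[1][2])/K[1][1]*r,-r,np.ones_like(r)],-1)@np.array(c["cam_to_world"]).T)[...,:3]
    h=cv2.cvtColor(c["color"],cv2.COLOR_RGB2HSV)
    if n=="s": sl=(slice(50,130),slice(195,265))
    else: sl=(slice(255,330),slice(440,520))
    print(n,"bucket z pct",np.round(np.percentile(P[sl][...,2],[10,50,80,90,97]),3))
    def reg(u0,u1,v0,v1,zl,zh,lo,hi):
        p=P[v0:v1,u0:u1].reshape(-1,3);hh=h[v0:v1,u0:u1].reshape(-1,3)
        m=(p[:,2]>zl)&(p[:,2]<zh);p=p[m];print(n,len(p),"x,y,z min/med/max",np.round([p.min(0),np.median(p,0),p.max(0)],3).tolist())
    if n=="s": reg(318,352,192,216,.15,.2,0,0);reg(366,380,212,230,.12,.19,0,0)
    else: reg(300,322,174,194,.15,.2,0,0);reg(274,292,178,196,.12,.19,0,0)
```

```text
s bucket z pct [0.001 0.149 0.209 0.229 0.295]
s 327 x,y,z min/med/max [[0.569, -0.009, 0.154], [0.6, 0.024, 0.17], [0.632, 0.053, 0.182]]
s 83 x,y,z min/med/max [[0.577, 0.128, 0.122], [0.594, 0.14, 0.155], [0.6, 0.15, 0.16]]
t bucket z pct [0.001 0.081 0.371 0.75  0.802]
t 195 x,y,z min/med/max [[0.57, -0.012, 0.155], [0.601, 0.02, 0.171], [0.638, 0.046, 0.183]]
t 34 x,y,z min/med/max [[0.579, 0.123, 0.136], [0.59, 0.135, 0.155], [0.601, 0.146, 0.165]]
```

View pics/crop.png

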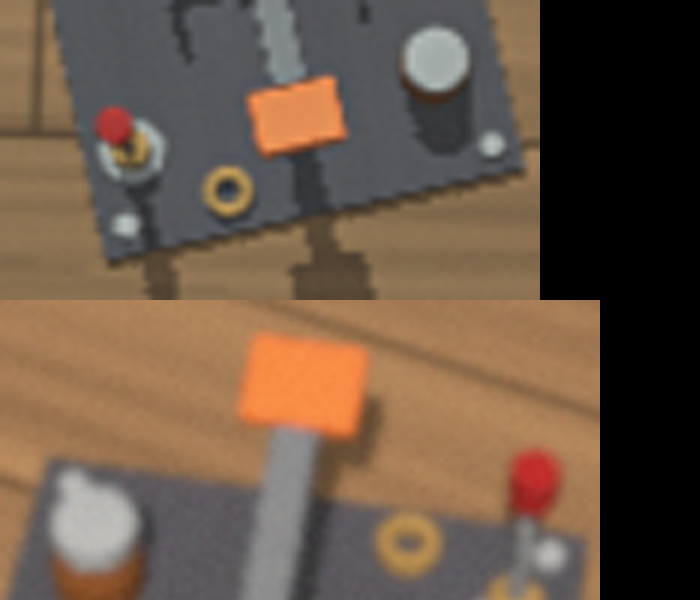

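The top crop shows the pad centre at full-image (311.5,184.3) and the knob at (281.2,185.7). The scene crop shows the pad at (335.7,204.2) and the knob top at (374.5,217.5). The hoist is yawed by about 12.5° according to the plate's edge. Next I triangulate.

Run:
```python
from h import *
from scipy.spatial.transform import Rotation as R
a=np.load("scene0.npz");b=np.load("top0.npz")
def tri(pa,pb):
    o=[];A=np.zeros((3,3));y=np.zeros(3)
    for c,(u,v) in((a,pa),(b,pb)):
        p=world(c,u,v,1.);t=c["cam_to_world"][:3,3];d=(p-t)/np.linalg.norm(p-t);M=np.eye(3)-np.outer(d,d);A+=M;y+=M@t;o.append((t,d))
    x=np.linalg.solve(A,y);print(np.round(x,4),[round(float(np.linalg.norm(np.cross(d,x-t)))*1e3,1) for t,d in o])
    return o
for pa,pb in(((335.7,204.2),(311.5,184.3)),((374.5,217.5),(281.2,185.7))):
    o=tri(pa,pb)
    for z in(.155,.160,.171): print(z,[np.round(t+d*(z-t[2])/d[2],3)[:2].tolist() for t,d in o])
s=read_state();q=s["tcp_rot"];r=R.from_quat(np.r_[q[1:],q[0]]);print(np.round(r.as_matrix(),3))
```

```text
[0.5957 0.0205 0.1672] [3.4, 3.4]
0.155 [[0.586, 0.02], [0.599, 0.018]]
0.16 [[0.589, 0.021], [0.598, 0.017]]
0.171 [[0.597, 0.025], [0.596, 0.017]]
[0.5891 0.1368 0.1592] [3.6, 3.6]
0.155 [[0.585, 0.14], [0.591, 0.134]]
0.16 [[0.589, 0.14], [0.59, 0.133]]
0.171 [[0.597, 0.142], [0.589, 0.132]]
[[-0.926 -0.001  0.378]
 [-0.378  0.001 -0.926]
 [ 0.    -1.    -0.001]]
```

send_rows:
  increments:
    - [0,-30,0,0,0,0]
    - [0,-40,0,0,0,0]
    - [-35,0,-32.4,0,0,0]
    - [-35,0,-32.4,0,0,0]
    - [-35,0,-32.4,0,0,0]
    - [-35,0,-32.4,0,0,0]
    - [-35,0,-32.4,0,0,0]
    - [-35,0,-32.4,0,0,0]
    - [-35,0,-32.4,0,0,0]
    - [-35,0,-32.4,0,0,0]
    - [-35,0,-32.4,0,0,0]
    - [-35,0,-32.4,0,0,0]
    - [-35,0,-32.4,0,0,0]
    - [-35,0,-32.4,0,0,0]
    - [-35,0,-32.4,0,0,0]
    - [-35,0,-32.4,0,0,0]
    - [-35,0,-32.4,0,0,0]
    - [-35,0,-32.4,0,0,0]
    - [0,0,0,0,10,0]
    - [0,0,0,0,0,0]
  jaw: 0

```text
time_s: 2.6
position: [0.5965, 0.021, 0.4742]
tcp_rot: [-0.076, 0.076, -0.703, 0.703]
wrist_force: [-0.7, -0.7, 0.0]
gripper_width: -0.002
```

send_rows:
  increments:
    - [0,30,0,0,0,0]
    - [0,30,0,0,0,0]
    - [0,30,0,0,0,0]
    - [0,20,0,0,0,0]
    - [0,0,0,0,0,0]
    - [0,0,0,0,0,0]

```text
time_s: 3.35
position: [0.5967, 0.02, 0.3654]
tcp_rot: [-0.076, 0.075, -0.703, 0.703]
wrist_force: [-0.5, -0.8, -0.7]
gripper_width: 0.002
```

Run:
```python
from h import *
s=read_state();print(s["position"],s["wrist_force"])
a=read_camera("scene");b=read_camera("top")
A=cv2.resize(a["color"][150:250,285:405],None,fx=5,fy=5,interpolation=cv2.INTER_CUBIC)
B=cv2.resize(b["color"][165:205,262:352],None,fx=2,fy=2,interpolation=cv2.INTER_CUBIC)
im=np.zeros((590,600,3),np.uint8);im[:500]=A;im[500:580,:180]=B
cv2.imwrite("pics/near.png",im[:,:,::-1])
```

```text
[0.59672456 0.02002279 0.36543266] [-0.5042743  -0.76649916 -0.6741012 ]
```

View pics/near.png

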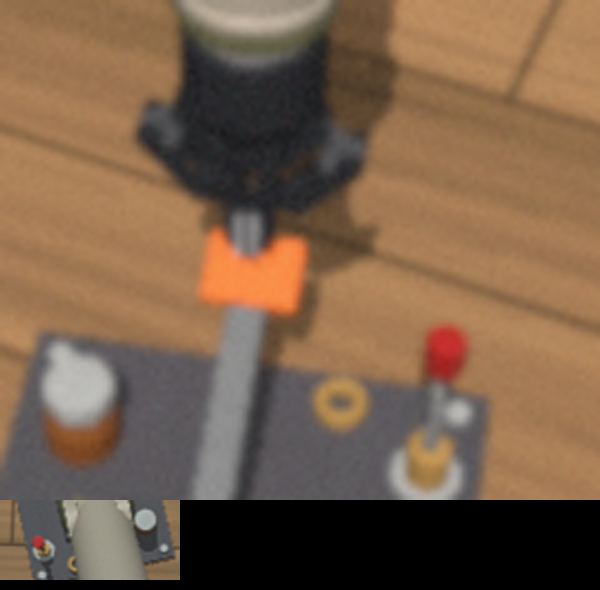

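The fingertips are at crop (250,250), about 20 mm above the pad centre at (254,270). That is centred once the height is allowed for, so I'll go down now.

send_rows:
  increments:
    - [0,6,0,0,0,0]
    - [0,6,0,0,0,0]
    - [0,4,0,0,0,0]
    - [0,0,0,0,0,0]
    - [0,0,0,0,0,0]

```text
time_s: 4.08
position: [0.5966, 0.0205, 0.3486]
tcp_rot: [-0.075, 0.075, -0.703, 0.703]
wrist_force: [0.4, -0.4, -0.2]
gripper_width: 0.0
```

send_rows:
  increments:
    - [0,4,0,0,0,0]
    - [0,4,0,0,0,0]
    - [0,0,0,0,0,0]
    - [0,0,0,0,0,0]

```text
time_s: 4.58
position: [0.5965, 0.0205, 0.3407]
tcp_rot: [-0.075, 0.075, -0.703, 0.703]
wrist_force: [-0.6, -0.5, 4.6]
gripper_width: 0.003
```

send_rows:
  increments:
    - [0,4,0,0,0,0]
    - [0,4,0,0,0,0]
    - [0,0,0,0,0,0]
    - [0,0,0,0,0,0]

```text
time_s: 5.08
position: [0.5965, 0.0205, 0.3326]
tcp_rot: [-0.075, 0.075, -0.703, 0.703]
wrist_force: [-1.8, -1.0, 5.2]
gripper_width: -0.001
```

send_rows:
  increments:
    - [0,4,0,0,0,0]
    - [0,4,0,0,0,0]
    - [0,4,0,0,0,0]
    - [0,0,0,0,0,0]
    - [0,0,0,0,0,0]

```text
time_s: 5.7
position: [0.5965, 0.0205, 0.3206]
tcp_rot: [-0.075, 0.075, -0.703, 0.703]
wrist_force: [-2.0, -1.4, 4.5]
gripper_width: -0.004
```

send_rows:
  increments:
    - [0,2,0,0,0,0]
    - [0,2,0,0,0,0]
    - [0,0,0,0,0,0]
    - [0,0,0,0,0,0]

```text
time_s: 6.2
position: [0.5965, 0.0205, 0.3167]
tcp_rot: [-0.075, 0.075, -0.703, 0.703]
wrist_force: [-2.6, -0.9, 5.1]
gripper_width: 0.001
```

send_rows:
  increments:
    - [0,2,0,0,0,0]
    - [0,1,0,0,0,0]
    - [0,0,0,0,0,0]
    - [0,0,0,0,0,0]

```text
time_s: 6.7
position: [0.5965, 0.0205, 0.3137]
tcp_rot: [0.075, -0.075, 0.703, -0.703]
wrist_force: [-2.3, -0.1, 4.4]
gripper_width: 0.001
```

send_rows:
  increments:
    - [0,2,0,0,0,0]
    - [0,2,0,0,0,0]
    - [0,0,0,0,0,0]
    - [0,0,0,0,0,0]

```text
time_s: 7.2
position: [0.5965, 0.0205, 0.3097]
tcp_rot: [-0.075, 0.075, -0.703, 0.703]
wrist_force: [-2.1, -0.1, 4.4]
gripper_width: -0.003
```

send_rows:
  increments:
    - [0,2,0,0,0,0]
    - [0,2,0,0,0,0]
    - [0,0,0,0,0,0]
    - [0,0,0,0,0,0]

```text
time_s: 7.7
position: [0.5965, 0.0205, 0.3057]
tcp_rot: [-0.075, 0.075, -0.703, 0.703]
wrist_force: [-3.3, -0.5, 4.7]
gripper_width: 0.002
```

send_rows:
  increments:
    - [0,2,0,0,0,0]
    - [0,2,0,0,0,0]
    - [0,0,0,0,0,0]
    - [0,0,0,0,0,0]

```text
time_s: 8.2
position: [0.5964, 0.0205, 0.3017]
tcp_rot: [-0.075, 0.075, -0.703, 0.703]
wrist_force: [-2.8, -1.1, 5.2]
gripper_width: -0.0
```

send_rows:
  increments:
    - [0,2,0,0,0,0]
    - [0,2,0,0,0,0]
    - [0,0,0,0,0,0]
    - [0,0,0,0,0,0]

```text
time_s: 8.7
position: [0.5964, 0.0205, 0.2977]
tcp_rot: [-0.075, 0.075, -0.703, 0.703]
wrist_force: [-3.3, -0.7, 4.5]
gripper_width: -0.001
```

send_rows:
  increments:
    - [0,2,0,0,0,0]
    - [0,2,0,0,0,0]
    - [0,0,0,0,0,0]
    - [0,0,0,0,0,0]

```text
time_s: 9.2
position: [0.5964, 0.0205, 0.2938]
tcp_rot: [-0.075, 0.075, -0.703, 0.703]
wrist_force: [-3.7, -1.1, 4.8]
gripper_width: -0.002
```

send_rows:
  increments:
    - [0,2,0,0,0,0]
    - [0,2,0,0,0,0]
    - [0,0,0,0,0,0]
    - [0,0,0,0,0,0]

```text
time_s: 9.7
position: [0.5964, 0.0205, 0.2898]
tcp_rot: [-0.075, 0.075, -0.703, 0.703]
wrist_force: [-4.2, -0.7, 5.2]
gripper_width: -0.005
```

send_rows:
  increments:
    - [0,2,0,0,0,0]
    - [0,2,0,0,0,0]
    - [0,0,0,0,0,0]
    - [0,0,0,0,0,0]

```text
time_s: 10.2
position: [0.5964, 0.0205, 0.2862]
tcp_rot: [-0.075, 0.075, -0.703, 0.703]
wrist_force: [-4.4, -2.0, 9.6]
gripper_width: 0.001
```

send_rows:
  increments:
    - [0,1,0,0,0,0]
    - [0,0,0,0,0,0]
    - [0,0,0,0,0,0]

```text
time_s: 10.58
position: [0.5964, 0.0205, 0.2854]
tcp_rot: [-0.075, 0.075, -0.703, 0.703]
wrist_force: [-5.5, -1.7, 11.7]
gripper_width: -0.003
```

send_rows:
  increments:
    - [0,1,0,0,0,0]
    - [0,0,0,0,0,0]
    - [0,0,0,0,0,0]

```text
time_s: 10.95
position: [0.5964, 0.0205, 0.2847]
tcp_rot: [-0.075, 0.075, -0.703, 0.703]
wrist_force: [-5.7, -1.0, 14.8]
gripper_width: -0.002
```

Run:
```python
from h import *
s=read_state();print(s["position"],s["wrist_force"],s["torque"])
a=read_camera("scene")
im=cv2.resize(a["color"][160:260,285:405],None,fx=5,fy=5,interpolation=cv2.INTER_CUBIC)
cv2.imwrite("pics/bite.png",im[:,:,::-1])
```

```text
[0.59640454 0.0204561  0.28466611] [-5.66618556 -1.00200573 14.78885165] [-0.2341447   1.31169625  0.04103334]
```

View pics/bite.png

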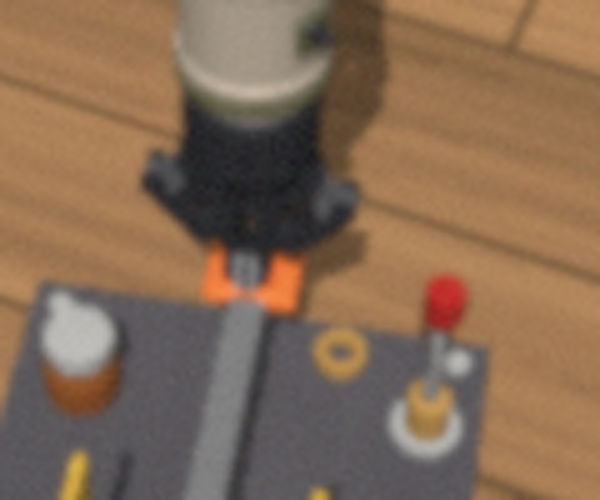

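The picture shows the pad pressed down under the shut tips, around crop (252,280), and the knob is untouched at (445,300). Bite fit: the TCP was at z ≈ 0.2876, so the tip was at about 0.1146. I'll check the pad's tilt in the rest and pressed depth images, because it decides where the fingertip touches.

Run:
```python
from h import *
def pts(c):
    r=c["range_z"];v,u=np.mgrid[:400,:640];K=c["K"]
    P=(np.stack([(u-K[0][2])/K[0][0]*r,-(v-K[1][2])/K[1][1]*r,-r,np.ones_like(r)],-1)@np.array(c["cam_to_world"]).T)[...,:3]
    h=cv2.cvtColor(c["color"],cv2.COLOR_RGB2HSV)
    m=(h[...,0]>=5)&(h[...,0]<=16)&(h[...,1]>150)&(h[...,2]>140)&(abs(P[...,0]-.597)<.04)&(abs(P[...,1]-.02)<.045)&(P[...,2]>.08)
    m=cv2.erode(m.astype(np.uint8),np.ones((3,3)) if m.sum()>200 else np.ones((1,1)))>0
    return P[m]
def fit(n,p,ce=(.5965,.0205)):
    c,s=np.cos(.22),np.sin(.22);d=p[:,:2]-ce
    A=np.c_[d[:,0]*c+d[:,1]*s,-d[:,0]*s+d[:,1]*c,np.ones(len(p))]
    w=np.ones(len(p),bool)
    for _ in range(4):
        k=np.linalg.lstsq(A[w],p[w,2],rcond=None)[0];e=p[:,2]-A@k;w=abs(e)<2.5*e[w].std()
    cov=np.linalg.inv(A[w].T@A[w])*e[w].var()
    print(n,w.sum(),"slope along lever(deg)",np.degrees(np.arctan(k[0])).round(1),"across",np.degrees(np.arctan(k[1])).round(1),"zc",k[2].round(4),"sd",np.degrees(np.sqrt(cov[0,0])).round(1),np.sqrt(cov[2,2]).round(4), "spread",e[w].std().round(4))
fit("scene rest",pts(np.load("scene0.npz")));fit("top rest",pts(np.load("top0.npz")))
fit("scene pressed",np.vstack([pts(read_camera("scene")) for _ in range(6)]))
print(read_state()["wrist_force"],read_state()["position"])
```

```text
scene rest 199 slope along lever(deg) -17.3 across 0.7 zc 0.1716 sd 0.7 0.0001 spread 0.0017
top rest 142 slope along lever(deg) -14.4 across 0.7 zc 0.1721 sd 1.3 0.0003 spread 0.0032
scene pressed 603 slope along lever(deg) -1.1 across 0.5 zc 0.1114 sd 0.5 0.0001 spread 0.0021
[-7.0196746  -1.59797827 14.11739029] [0.59639828 0.02047355 0.28466839]
```

The pad's tilt follows the lever: −17° at rest and about level at the bite. So the tip lies flat on it, and the pressed pad reads 0.1114 by camera against 0.1117 by tip. Bite height is about 0.1146. Next I release the lever and move over the pin.

send_rows:
  increments:
    - [0,-10,0,0,0,0]
    - [0,-15,0,0,0,0]
    - [0,-15,0,0,0,0]
    - [0,-20,0,0,0,0]
    - [0,-20,0,0,0,0]
    - [0,-20,0,0,0,0]
    - [0,0,0,0,0,0]
    - [0,0,0,0,0,0]
    - [0,0,0,0,0,0]
    - [-4.4,0,-28.8,0,0,0]
    - [-4.4,0,-28.8,0,0,0]
    - [-4.4,0,-28.8,0,0,0]
    - [-4.4,0,-28.8,0,0,0]
    - [0,0,0,0,0,0]
    - [0,0,0,0,0,0]

```text
time_s: 13.18
position: [0.5893, 0.1363, 0.383]
tcp_rot: [-0.075, 0.076, -0.703, 0.703]
wrist_force: [0.5, -0.7, 0.6]
gripper_width: 0.002
```

Run:
```python
from h import *
s=read_state();print(s["position"],s["wrist_force"])
a=read_camera("scene")
im=cv2.resize(a["color"][150:250,305:425],None,fx=5,fy=5,interpolation=cv2.INTER_CUBIC)
cv2.imwrite("pics/pin.png",im[:,:,::-1])
K=a["K"];W=np.linalg.inv(a["cam_to_world"])
for z in(s["position"][2]-.173,.16):
    p=W@np.r_[s["position"][:2],z,1];print(z,"crop px",((K[0][0]*p[0]/-p[2]+K[0][2]-305)*5).round(),((K[1][1]*p[1]/p[2]+K[1][2]-150)*5).round())
```

```text
[0.58930605 0.1362978  0.3830487 ] [ 0.49260891 -0.74232797  0.58470919]
0.21004870071551873 crop px 349.0 281.0
0.16 crop px 340.0 336.0
```

View pics/pin.png

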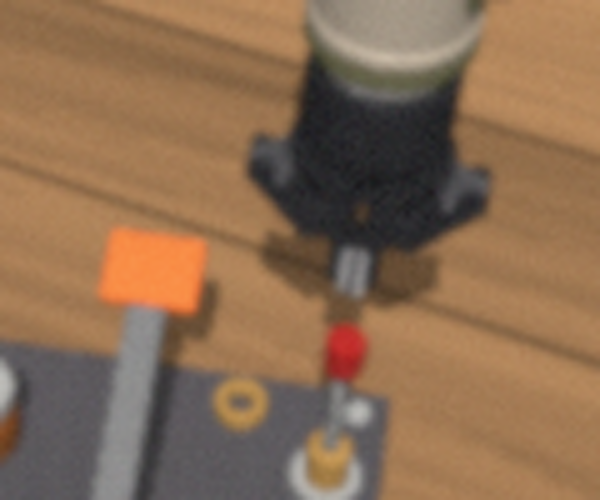

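The lever is back up (pad at crop (155,270)) and the tips are over the knob at (347,338). The projected position is (340,336), so they are about 3 mm off in y. I'll shift 2 mm and press, stopping a little short.

send_rows:
  increments:
    - [0,15,-2,0,0,0]
    - [0,15,0,0,0,0]
    - [0,6,0,0,0,0]
    - [0,5,0,0,0,0]
    - [0,5,0,0,0,0]
    - [0,5,0,0,0,0]
    - [0,5,0,0,0,0]
    - [0,5,0,0,0,0]
    - [0,5,0,0,0,0]
    - [0,5,0,0,0,0]
    - [0,5,0,0,0,0]
    - [0,5,0,0,0,0]
    - [0,4,0,0,0,0]
    - [0,4,0,0,0,0]
    - [0,2,0,0,0,0]
    - [0,0,0,0,0,0]
    - [0,0,0,0,0,0]

```text
time_s: 15.35
position: [0.5887, 0.1387, 0.2924]
tcp_rot: [-0.075, 0.076, -0.703, 0.703]
wrist_force: [-0.1, 0.5, 0.2]
gripper_width: 0.001
```

send_rows:
  increments:
    - [0,3,0,0,0,0]
    - [0,1.8,0,0,0,0]
    - [0,0,0,0,0,0]

```text
time_s: 15.72
position: [0.5889, 0.1388, 0.2876]
tcp_rot: [-0.075, 0.075, -0.703, 0.703]
wrist_force: [-0.2, -0.0, -0.6]
gripper_width: -0.001
```

Run:
```python
from h import *
s=read_state();print(s["position"],s["wrist_force"])
a=read_camera("scene")
im=cv2.resize(a["color"][150:250,305:425],None,fx=5,fy=5,interpolation=cv2.INTER_CUBIC)
cv2.imwrite("pics/pin2.png",im[:,:,::-1])
```

```text
[0.58886828 0.13879605 0.2876167 ] [-0.2038059  -0.01393333 -0.61768034]
```

View pics/pin2.png

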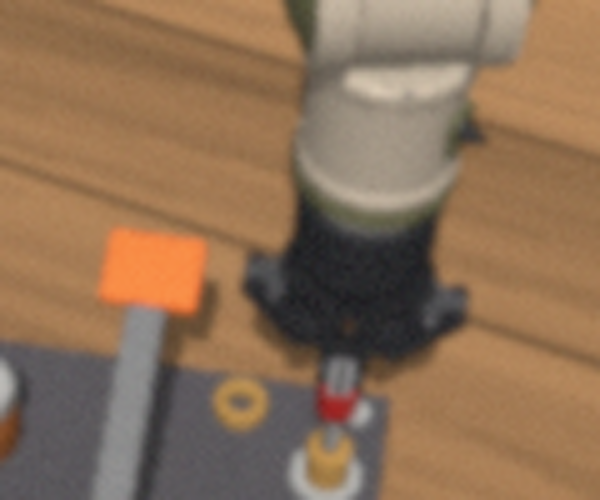

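The picture shows the knob pushed well down under the tips at (338,395). I'll retreat slowly and then measure its top.

send_rows:
  increments:
    - [0,-3,0,0,0,0]
    - [0,-10,0,0,0,0]
    - [0,-30,0,0,0,0]
    - [0,-40,0,0,0,0]
    - [0,-40,0,0,0,0]
    - [25,0,0,0,0,0]
    - [45,0,0,0,0,0]
    - [45,0,0,0,0,0]
    - [0,0,0,0,0,0]
    - [0,0,0,0,0,0]

```text
time_s: 17.02
position: [0.4772, 0.1147, 0.4117]
tcp_rot: [0.076, -0.075, 0.703, -0.703]
wrist_force: [0.2, 0.6, 0.4]
gripper_width: -0.001
```

Run:
```python
from h import *
s=read_state();print(s["position"],s["wrist_force"])
def red(c):
    r=c["range_z"];v,u=np.mgrid[:400,:640];K=c["K"]
    P=(np.stack([(u-K[0][2])/K[0][0]*r,-(v-K[1][2])/K[1][1]*r,-r,np.ones_like(r)],-1)@np.array(c["cam_to_world"]).T)[...,:3]
    h=cv2.cvtColor(c["color"],cv2.COLOR_RGB2HSV)
    m=((h[...,0]<6)|(h[...,0]>172))&(h[...,1]>150)&(abs(P[...,0]-.59)<.03)&(abs(P[...,1]-.137)<.03)
    return P[m][:,2],v[m],u[m]
for n in("scene","top"):
    o=[red(x) for x in [np.load(n+"0.npz")]+[read_camera(n) for _ in range(4)]]
    for z,v,u in o: print(n,len(z),np.round(np.percentile(z,[10,50,80,95]),4),v.min(),v.max(),u.min(),u.max())
a=read_camera("scene")
im=cv2.resize(a["color"][150:250,305:425],None,fx=5,fy=5,interpolation=cv2.INTER_CUBIC)
cv2.imwrite("pics/pin3.png",im[:,:,::-1])
K=a["K"];W=np.linalg.inv(a["cam_to_world"])
for z in(.1096,.1146,.1196):
    p=W@np.r_[.589,.1385,z,1];print(z,"crop px",((K[0][0]*p[0]/-p[2]+K[0][2]-305)*5).round(),((K[1][1]*p[1]/p[2]+K[1][2]-150)*5).round())
```

```text
[0.47719449 0.11465664 0.41174601] [0.18146715 0.62775053 0.37304249]
scene 68 [0.1412 0.1554 0.1583 0.1596] 215 225 370 377
scene 63 [0.1    0.1128 0.1152 0.117 ] 224 233 369 376
scene 63 [0.0993 0.1133 0.1162 0.1172] 224 233 369 376
scene 62 [0.0996 0.1142 0.1163 0.1173] 224 233 369 376
scene 62 [0.1004 0.113  0.1164 0.1177] 224 233 369 376
top 22 [0.1503 0.1548 0.1587 0.162 ] 183 188 279 283Traceback (most recent call last):
  File "<stdin>", line 11, in <module>
    return _quantile_unchecked(
        a, q, axis, out, overwrite_input, method, keepdims, weights)
    return _ureduce(a,
                    func=_quantile_ureduce_func,
    ...<5 lines>...
                    overwrite_input=overwrite_input,
                    method=method)
    r = func(a, **kwargs)
    result = _quantile(arr,
                       quantiles=q,
    ...<2 lines>...
                       out=out,
                       weights=wgt)
    slices_having_nans = np.isnan(arr[-1, ...])
                                  ~~~^^^^^^^^^
IndexError: index -1 is out of bounds for axis 0 with size 0
```

The scene camera puts the knob top at 0.115–0.117, and the bite is at 0.1146. The top view is blocked by the arm. I'll check the lever is at rest, then hand in.

Run:
```python
from h import *
a=read_camera("scene")
p=[world(a,u,v)[2] for u in range(331,341) for v in range(200,209)]
b=np.load("scene0.npz");q=[world(b,u,v)[2] for u in range(331,341) for v in range(200,209)]
print("pad z now/start",np.mean(p),np.mean(q))
if abs(np.mean(p)-np.mean(q))<.003: print(job_done())
```

```text
pad z now/start 0.17098013930969228 0.1804650869138545
```

Run:
```python
from h import *
b=np.load("scene0.npz");f=lambda c:np.round(np.percentile([world(c,u,v)[2] for u in range(331,341) for v in range(200,209)],[0,10,50,90,100]),4)
print(f(b)); m=[f(read_camera("scene")) for _ in range(3)]; print(m)
if abs(m[0][2]-f(b)[2])<.003: print("done",job_done())
```

```text
[0.1652 0.1665 0.1712 0.1746 1.0161]
[array([0.1653, 0.168 , 0.1718, 0.1746, 0.1775]), array([0.1661, 0.1675, 0.1715, 0.1743, 0.1772]), array([0.1652, 0.1671, 0.1712, 0.1755, 0.1789])]
the job is handed in; nothing more can be done
done None
```

I pressed the brake lever to the bite, let it spring back, and set the gauge pin to that height. The job is handed in, and no verdict was reported.

- **Bite:** the pad gave at about 5 N until the brake bit. From there it firmed up at about 3.4 N per mm. The highest wrist reading was about 15 N upward (16 N including the sideways part). A fit of those readings puts the start of the bite with the pad's top 114.6 mm above the table. While I held it pressed, the camera and the fingertip agreed on the pad's height to 0.3 mm.
- **Gauge pin:** I pushed it down with the same shut fingertips to the same height, 114.6 mm. Afterwards the scene camera read the knob's top at about 115–117 mm, which is within the 5 mm allowed. The top camera could not confirm this because the arm was in its way.
- **Lever at rest:** the pad's median height was 171.8 mm at the end and 171.2 mm at the start. My first version of this check showed a false 9 mm difference, caused by a dropped depth pixel in the starting picture; the median cleared it.
- **Pin force:** the wrist read about 0 N at the stops while I pressed the pin, not the stated 4 N. The pictures show that the pin did move.
- **Finish:** the arm ended well clear of the hoist, the last time I read was 17 s of the 72 s allowed, and I touched none of the other things.

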